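# Pick the soaked desiccant canister off the rail by its weight

## Task

Three identical closed desiccant canisters hang by their back straps on the low steel rail; one has soaked up far more water than the others and must go to the drying oven, but only its weight tells. Find the heaviest by hefting them, lift it straight up and off the rail and finish while still holding it up, upright and still, its whole body above the rail's upper bar, ready to be taken away. The other two must be left hanging properly on the rail, and do not knock over or push about the bottles and jar around it.

Things in the scene. Friction and masses are not known exactly. Their poses are not given: they have to be found in the camera images.
- rail_stand: fixed low rail: two level steel bars, 10 mm diameter, along its y between dark uprights at y = +-205 mm (165 mm tall; feet x = -63 to 47). Origin on the table under the upper bar; bar axes at x = 0, z = 153 and 73 mm. The canisters hang on its -x side, facing the robot: their axes at x = -40, y about +128, 0, -128 mm, at least 100 mm apart. Place and yaw vary.
- canister_left: canister hanging at rail +y. All three are alike: closed aluminium cylinder, 58 mm diameter, 100 mm tall. Origin: centre of the underside (60 mm above the table while hanging), z up its axis, x toward the steel strap at its back (26 mm wide, x = 24 to 48, z = 56 to 102 mm). Grasp from above, fingers closing along the rail's y, TCP 68 mm above the underside; 40 N grip is fine.
- canister_middle: canister hanging at mid-rail, same sizes and axes. The strap is an inverted U over the upper bar: slot x = 31 to 45, roof z = 98, lip down to z = 76 mm behind the bar. Raised straight up 14 mm, nearly all its weight is in the fingers while the lip still guards the bar, so it can be let straight down again; from 24 mm up it is off. A rubber bumper (to x = 35, z = 4 to 22 mm) leans on the lower bar.
- canister_right: canister hanging at rail -y, same sizes and axes. Contents are hidden: two of the canisters weigh 0.28 to 0.43 kg (not the same), the soaked one 0.76 to 0.88 kg; which is which changes from start to start. They slide a little along the bar when pushed sideways.
- amber_bottle_1: loose bystander, not part of the job: amber glass bottle with white cap, 66 mm diameter, 155 mm tall, behind the rail. Origin: centre of its underside.
- amber_bottle_2: loose bystander, not part of the job: second such amber bottle, behind the rail. Origin: centre of its underside.
- amber_bottle_3: loose bystander, not part of the job: third such amber bottle, behind the rail. Origin: centre of its underside.
- reagent_jar_3: loose bystander, not part of the job: clear stoppered reagent jar of white powder, 75 mm diameter, 154 mm tall, left of the rail. Origin: centre of its underside.
There are look-alikes about, which are no part of the job. Leave any yellow look-alike of the canister_right alone. Leave any purple look-alike of the canister_middle alone.

How it is judged:
By the outcome, as a careful person would: the job done as asked, in the order asked, and still so for the second after the job is handed in, while the arm keeps its last pose, push and grip.
It also fails if it takes over 64 s, if anything falls off the work surface, if the arm or the gripper's body presses on something with over 40 N, if the wrist force passes 120 N, or if a joint passes its speed limit or range.

## Robot

A 7-joint arm with a two-finger parallel gripper is mounted at the origin on a cart in front of the work surface, level with it; the furniture and walls round the work are solid. World frame = base frame: x ahead of the robot, y to its left, z up, the work surface at z = 0. Lengths are in m, angles in rad, forces in N, time in s.
With the tool pointing down it reaches from about 0.425 to 0.925 m from the base axis. Payload 6.8 kg.
Tool frame: the origin (TCP) lies between the finger pads, 19 mm behind the fingertips; this is the grasp point; z points along the fingers, y is the direction in which the jaws open and shut (so a half turn about z gives the same grasp; the last joint's range is limited). The gripper opens to 85 mm and grips with 20 to 120 N. Pads are 22 mm wide; open, the fingers measure 114 mm over their backs; the gripper's body (76 mm by 85 mm) begins 54 mm behind the grasp point. The pads swing forward as they close: fully open they stand 13 mm farther back than shut.
Start: joints at [-1.435, 0.477, 0.022, 1.555, -0.011, 1.109, -0.083], TCP at [0.163, 0.655, 0.25] pointing down, gripper open.
Joint ranges: [-2.96, 2.96], [-0.34, 2.1], [-1.41, 1.46], [0.24, 2.44], [-1.37, 4.51], [0.17, 1.92], [-2.96, 2.96]. Speed limits (rad/s): [2.39, 2.39, 3.14, 3.14, 3.14, 3.14, 3.14].

## Interface

Orientations are given as a rotation vector (axis times angle).
In Python, from bench import r gives the robot as it stands. The module is installed in compiled form; this text tells all that it offers.
- The arm moves only by the tool apply_moves, never from a script. Its argument "plan" is a list that holds one entry, the list of rows, each a list of 7 numbers: the turn, a rotation vector about the tool's x, y, z scaled (see below), then the shift along the tool's x, y, z scaled (see below), then the closure, from -1 (fully open) to 1 (shut). In form: [[[wx, wy, wz, tx, ty, tz, grip], ...]]. A call has 1 to 12 rows; each row is the pose to reach, as a shift and turn from the pose commanded when the call began, along the tool's axes at that moment, turning the shorter way round; what a row does not reach only later rows make up. The controller multiplies each number of a shift by 0.4 m and each number of a turn by 180 degrees. A row lasts 1/12 s, in which the tool goes at most 41.7 mm and 7.16 degrees, less where a joint would pass 70% of its speed; a pose out of reach is approached as far as the arm can. A call with a number of a shift or a turn outside -1 to 1 is refused whole. A call with a gripper value outside its range is refused whole. The fingers move at their own pace and stop on an object; "force" is the grip in N (left out, the last holds). Time passes only in rows, so rows that repeat a pose let the fingers close. It gives the time, the measured TCP pose, the force and the opening at its end, in the units of the state.
- r.get_obs(): the state, without advancing time (a new reading comes with each control period).
- r.grab_frame(name): name is "scene" or "top"; returns a dict with "pixels" (480x640x3 uint8, blue, green, red), "fx", "fy", "cx", "cy" (pixels), "pose" (4x4, takes a point from camera to world coordinates). Camera axes: x right, y up, looking along -z (the intrinsics and any distortion apply to the point x, -y, -z); pixel columns grow to the right and rows downward; lengths in m; the calibration is good to about 2 mm. A picture is of the moment at which its call begins. There is no depth.
- r.hand_in(): hands the job in, once; it reports no verdict.
The state is a dict: "clock": time; "joints": joint angles; "qvel": joint speeds; "tau": joint torques, N m; "tcp_pos": TCP position; "orientation": TCP orientation; "contact_force": force on the tool from outside, world axes, zero at the start; "moment": the same for the moment, N m; "grip_width": finger opening in m.
Only numpy, scipy, OpenCV 4.12 (cv2) and the standard library are available. Lean on these libraries where they do the work, as an engineer would, in place of code of your own. Each camera call takes 0.05 s, during which the arm holds its last target. There are 200 camera calls.

## Working session

There is one attempt and no reset: what is moved stays moved. The work goes in short steps, Python scripts to look and compute and a tool call to move; the robot and the scene stay as the last step left them, time stands still between calls to the robot, and variables do not carry over. Pictures are saved under pics/ and viewed, on a budget of 10 in all, crops included, one or two more only if the job needs it, and the job is handed in when it is done.

Besides the shell and the picture viewer there is one more tool, called after "Request:" as name([rows], argument=value, ...), one row to a line, values as JSON. apply_moves: Moves the arm, as the interface text tells. Its arguments: {"type":"object","properties":{"plan":{"type":"array","items":{"type":"array","items":{"type":"array","items":{"type":"number","minimum":-1,"maximum":1}}}},"force":{"type":"number"}},"required":["plan"]}

```bash
mkdir -p pics; python3 - <<'E'
from bench import r
import cv2,numpy as np
o=r.get_obs();print(o)
for n in("scene","top"):
    f=r.grab_frame(n);cv2.imwrite(f"pics/{n}0.png",f["pixels"]);print(n,[f[k] for k in("fx","fy","cx","cy")],f["pose"].round(4).tolist(),[k for k in f])
E
```

```text
{'clock': 0.0, 'joints': array([-1.43508113,  0.4777699 ,  0.02234715,  1.5564592 , -0.01151801,
        1.10929261, -0.08308096]), 'qvel': array([ 6.73763620e-04,  1.02969316e-03, -5.75367986e-04, -7.31538808e-05,
       -3.82987097e-04, -1.66352131e-03,  5.14870618e-04]), 'tau': array([-4.03893519e-04, -5.96464562e+01,  1.60796039e+00, -2.81188738e+01,
        1.25169702e-02,  9.50303511e-03,  3.22928167e-05]), 'tcp_pos': array([0.16282624, 0.65449024, 0.2490428 ]), 'orientation': array([-3.81983464e-01, -3.11818260e+00,  2.82457499e-03]), 'contact_force': array([-1.01539701, -0.96593568,  0.18920561]), 'moment': array([-0.04572616, -0.00353786,  0.02689345]), 'grip_width': 0.08543963705185095}
scene [506.0130178334376, 506.0130178334376, 328.7239250358418, 239.96978430863422] [[0.8444, 0.4233, -0.3283, 0.2316], [-0.5357, 0.6591, -0.5278, -0.497], [-0.007, 0.6216, 0.7833, 0.9171], [0.0, 0.0, 0.0, 1.0]] ['pixels', 'fx', 'fy', 'cx', 'cy', 'pose']
top [578.5893617610238, 578.5893617610238, 323.6607283466853, 241.720467562776] [[-0.0006, 0.9892, -0.1467, 0.3887], [-1.0, 0.0004, 0.0063, 0.0905], [0.0063, 0.1467, 0.9892, 1.2505], [0.0, 0.0, 0.0, 1.0]] ['pixels', 'fx', 'fy', 'cx', 'cy', 'pose']
```

View pics/scene0.png

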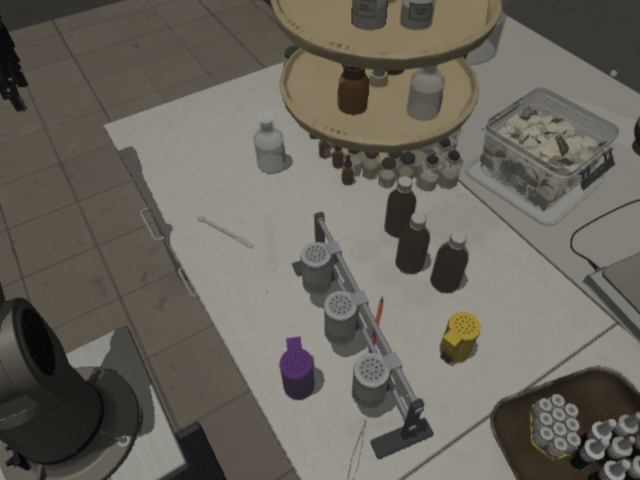

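View pics/top0.png

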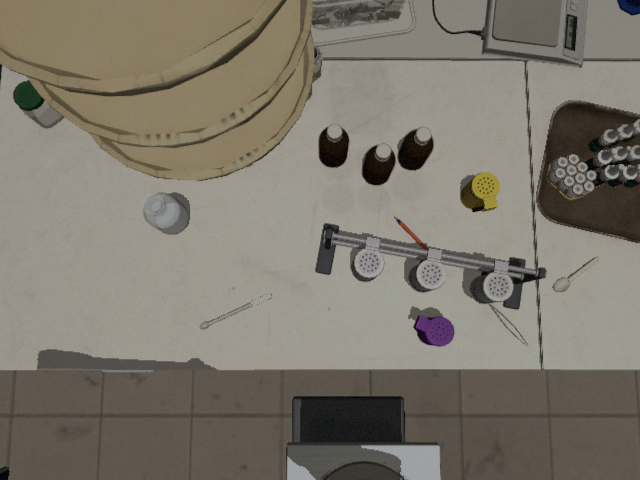

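The scene view shows the lids at about (316,254), (340,306) and (371,370). In the top view they are at (369,263), (430,274) and (497,287), with the upright tops near (329,231) and (541,272). Next I'll refine these by mask and triangulate.

```bash
cat > h.py <<'E'
import numpy as np,cv2
from bench import r
def ray(f,u,v):
    d=np.array([(u-f["cx"])/f["fx"],-(v-f["cy"])/f["fy"],-1.]);P=f["pose"];return P[:3,3],P[:3,:3]@d
def onz(f,u,v,z):
    o,d=ray(f,u,v);return o+d*(z-o[2])/d[2]
def tri(f,p,g,q):
    o1,d1=ray(f,*p);o2,d2=ray(g,*q);d1=d1/np.linalg.norm(d1);d2=d2/np.linalg.norm(d2)
    s=np.linalg.lstsq(np.c_[d1,-d2],o2-o1,rcond=None)[0];a=o1+d1*s[0];b=o2+d2*s[1];return (a+b)/2,np.linalg.norm(a-b)
def lid(f,u,v,R=24):
    """bright lid near (u,v): centroid of largest convex bright blob"""
    g=cv2.cvtColor(f["pixels"],cv2.COLOR_BGR2GRAY);m=np.zeros_like(g);cv2.circle(m,(u,v),R,255,-1)
    # perforations: dark dots inside lid
    k=cv2.morphologyEx(g,cv2.MORPH_BLACKHAT,np.ones((7,7)));k=((k>25)&(m>0)).astype(np.uint8)
    ys,xs=np.nonzero(k);return k,xs,ys
E
python3 - <<'E'
from h import *
s=r.grab_frame("scene");t=r.grab_frame("top")
for p,q in (((316,254),(369,263)),((340,306),(430,274)),((371,370),(497,287))):
    c=[]
    for f,w in((s,p),(t,q)):
        k,x,y=lid(f,*w,14);pts=np.c_[x,y].astype(np.float32);(cc,rad)=cv2.minEnclosingCircle(pts);c.append((cc[0],cc[1]));print(np.round(cc,1),round(rad,1),len(x),pts.mean(0).round(1))
    X,e=tri(s,c[0],t,c[1]);print("tri",X.round(4),round(e,4),"z=.16:",onz(t,*c[1],.16).round(4),onz(s,*c[0],.16).round(4))
A=onz(t,329,228,.165);B=onz(t,542,272,.165);print(A,B,np.linalg.norm(A-B))
print("tray",tri(s,(380,90),t,(150,110)))
for z in(.1,.2,.3,.4): print(z,onz(s,281,85,z),onz(s,380,145,z),onz(t,200,178,z))
v=np.hstack([cv2.resize(s["pixels"][220:420,270:450],None,fx=2.2,fy=2.2),cv2.resize(t["pixels"][210:330,300:560],None,fx=1.5,fy=1.5*1)[:,:]]) if 0 else cv2.resize(t["pixels"][210:340,305:565],None,fx=3,fy=3,interpolation=cv2.INTER_CUBIC)
cv2.imwrite("pics/tz.png",v)
E
```

```text
[315.9 250.1] 10.7 23 [315.6 252. ]
[369.  262.9] 13.9 71 [369.1 261.6]
tri [ 0.5098 -0.0019  0.1718] 0.0029 z=.16: [ 0.5098 -0.0024  0.16  ] [0.5157 0.0056 0.16  ]
[339.7 303.9] 9.7 36 [339.6 304.2]
[429.  273.5] 13.9 73 [430.9 272.7]
tri [ 0.4897 -0.116   0.1583] 0.0003 z=.16: [ 0.4897 -0.1157  0.16  ] [ 0.489  -0.1168  0.16  ]
[371.5 368.5] 10.7 56 [371.  369.2]
[496.7 288.8] 12.2 72 [497.5 286.8]
tri [ 0.4633 -0.2434  0.1616] 0.0055 z=.16: [ 0.4608 -0.2428  0.16  ] [ 0.4664 -0.2437  0.16  ]
[0.57608371 0.07339599 0.165     ] [ 0.49208664 -0.32830188  0.165     ] 0.41038602189103845
tray (array([0.88107917, 0.40563858, 0.12688971]), np.float64(0.1244921999846714))
0.1 [0.75347235 0.57920013 0.1       ] [0.83556635 0.23414362 0.1       ] [0.69068658 0.33545538 0.1       ]
0.2 [0.68959802 0.44748225 0.2       ] [0.7616447  0.14465654 0.2       ] [0.66443361 0.31416266 0.2       ]
0.3 [0.62572369 0.31576437 0.3       ] [0.68772305 0.05516946 0.3       ] [0.63818065 0.29286993 0.3       ]
0.4 [0.56184937 0.18404649 0.4       ] [ 0.61380139 -0.03431762  0.4       ] [0.61192769 0.27157721 0.4       ]
```

View pics/tz.png

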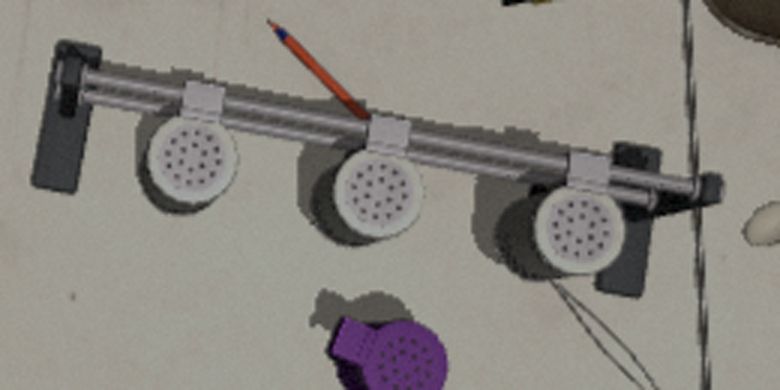

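The crop shows lid centres at crop pixels (193,158), (380,192) and (580,230), and strap tops at (204,97), (389,132) and (590,167). The uprights are clear.

```bash
cat >> h.py <<'E'
from scipy.spatial.transform import Rotation as Ro
def move_to(p,xyz,yawdir=None):
    "units for the move from current pose: p target TCP, yawdir = rail y dir (2D)"
    o=r.get_obs();R=Ro.from_rotvec(o["orientation"])
    return R
E
python3 - <<'E'
from h import *
t=r.grab_frame("top")
c=lambda p:(305+p[0]/3-.33,210+p[1]/3-.33)
L=[onz(t,*c(p),.160)for p in((193,158),(380,192),(580,230))]
S=[onz(t,*c(p),.162)for p in((204,97),(389,132),(590,167))]
for l,s in zip(L,S): print(l.round(4),s.round(4),np.linalg.norm(l-s).round(4))
L=np.array(L);S=np.array(S)
for Q in(L,S): k=np.polyfit(Q[:,1],Q[:,0],1);print("dx/dy",k, np.degrees(np.arctan(k[0])))
U=[onz(t,*c(p),.165) for p in((72,70),(712,190))];d=U[0]-U[1];print(U,np.linalg.norm(d),np.degrees(np.arctan(d[0]/d[1])))
# tray edges: test second height, jar
s=r.grab_frame("scene")
print("jar",tri(s,(266,122),t,(155,203)))
o=r.get_obs();print(Ro.from_rotvec(o["orientation"]).as_matrix().round(3))
E
```

```text
[ 0.5109 -0.0024  0.16  ] [ 0.5496 -0.0097  0.162 ] 0.0394
[ 0.4894 -0.1202  0.16  ] [ 0.5273 -0.1265  0.162 ] 0.0385
[ 0.4654 -0.2455  0.16  ] [ 0.505 -0.253  0.162] 0.0404
dx/dy [0.18731066 0.51155642] 10.609174794529265
dx/dy [0.18317609 0.55106897] 10.380140947450595
[array([0.56643409, 0.07404177, 0.165     ]), array([ 0.49018836, -0.32820177,  0.165     ])] 0.40940599885512163 10.733144963347897
jar (array([0.62720331, 0.41405163, 0.13997611]), np.float64(0.005434219608228518))
[[-0.97   0.241 -0.   ]
 [ 0.241  0.97  -0.001]
 [-0.    -0.001 -1.   ]]
```

Request:
apply_moves([
  [[0,0,-0.0185,-0.62,-0.6925,0,-1],[0,0,-0.0185,-0.62,-0.6925,0,-1],[0,0,-0.0185,-0.62,-0.6925,0,-1],[0,0,-0.0185,-0.62,-0.6925,0,-1],[0,0,-0.0185,-0.62,-0.6925,0,-1],[0,0,-0.0185,-0.62,-0.6925,0,-1],[0,0,-0.0185,-0.62,-0.6925,0,-1],[0,0,-0.0185,-0.62,-0.6925,0,-1],[0,0,-0.0185,-0.62,-0.6925,0,-1],[0,0,-0.0185,-0.62,-0.6925,0,-1],[0,0,-0.0185,-0.62,-0.6925,0,-1],[0,0,-0.0185,-0.62,-0.6925,0,-1]],
])

```text
clock: 1.3
tcp_pos: [0.3366, 0.3269, 0.2503]
orientation: [0.291, 3.128, 0.002]
contact_force: [0.0, 1.2, 0.6]
grip_width: 0.0858
```

Request:
apply_moves([
  [[0,0,0,-0.58,-0.729,0,-1],[0,0,0,-0.58,-0.729,0,-1],[0,0,0,-0.58,-0.729,0,-1],[0,0,0,-0.58,-0.729,0,-1],[0,0,0,-0.58,-0.729,0,-1],[0,0,0,-0.58,-0.729,0,-1],[0,0,0,-0.58,-0.729,0,-1],[0,0,0,-0.58,-0.729,0,-1],[0,0,0,-0.58,-0.729,0,-1],[0,0,0,-0.58,-0.729,0.08,-1],[0,0,0,-0.58,-0.729,0.08,-1],[0,0,0,-0.58,-0.729,0.08,-1]],
])

```text
clock: 2.3
tcp_pos: [0.5103, -0.0017, 0.2169]
orientation: [-0.288, -3.125, 0.001]
contact_force: [0.4, -0.2, 0.5]
grip_width: 0.0854
```

```bash
python3 - <<'E'
from h import *
o=r.get_obs();print(o["tcp_pos"],o["orientation"],o["contact_force"],o["joints"].round(3))
s=r.grab_frame("scene");cv2.imwrite("pics/s1.png",cv2.resize(s["pixels"][150:450,200:500],None,fx=2,fy=2))
E
```

```text
[ 0.51027526 -0.00167409  0.21686143] [-2.88190380e-01 -3.12480151e+00  1.45708314e-03] [ 0.37417179 -0.16165818  0.5253243 ] [-0.491  0.257  0.441  2.001 -0.137  0.916  1.408]
```

View pics/s1.png

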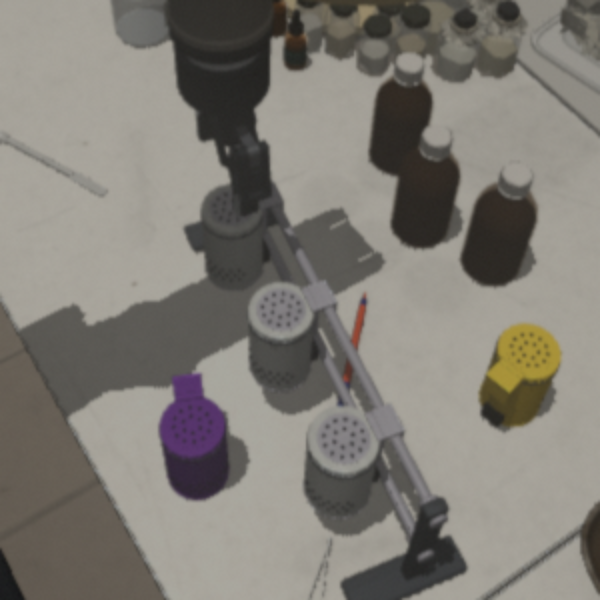

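The gripper is square over the left canister, and nothing else has moved. I'll descend and grip.

Request:
apply_moves([
  [[0,0,0,0,0,0.08,-1],[0,0,0,0,0,0.15,-1],[0,0,0,0,0,0.2,-1],[0,0,0,0,0,0.2225,-1],[0,0,0,0,0,0.2225,-1],[0,0,0,0,0,0.2225,1],[0,0,0,0,0,0.2225,1],[0,0,0,0,0,0.2225,1],[0,0,0,0,0,0.2225,1],[0,0,0,0,0,0.2225,1],[0,0,0,0,0,0.2225,1],[0,0,0,0,0,0.2225,1]],
], force=40)

```text
clock: 3.35
tcp_pos: [0.5122, -0.0025, 0.1308]
orientation: [0.29, 3.125, 0.002]
contact_force: [-1.0, 0.5, 5.1]
grip_width: 0.0579
```

Request:
apply_moves([
  [[0,0,0,0,0,-0.01,1],[0,0,0,0,0,-0.02,1],[0,0,0,0,0,-0.03,1],[0,0,0,0,0,-0.035,1],[0,0,0,0,0,-0.035,1],[0,0,0,0,0,-0.035,1],[0,0,0,0,0,-0.035,1],[0,0,0,0,0,-0.035,1],[0,0,0,0,0,-0.035,1],[0,0,0,0,0,-0.035,1],[0,0,0,0,0,-0.035,1],[0,0,0,0,0,-0.035,1]],
])

```text
clock: 4.35
tcp_pos: [0.5119, -0.0031, 0.1435]
orientation: [0.291, 3.126, 0.0]
contact_force: [4.0, -1.1, -1.0]
grip_width: 0.0579
```

```bash
python3 - <<'E'
from h import *
for i in range(4):
    o=r.get_obs();print(o["tcp_pos"],o["contact_force"],o["tau"].round(2),o["moment"]);r.grab_frame("top")
E
```

```text
[ 0.51192111 -0.00312708  0.1434517 ] [ 4.00738702 -1.09528397 -0.99137763] [-5.800e-01 -4.129e+01  4.020e+00 -1.765e+01 -1.200e-01  1.670e+00
  2.000e-02] [-0.2667133  -1.12996082 -0.01649446]
[ 0.51194719 -0.00313238  0.14347524] [ 5.10920752 -0.80642434 -0.15541572] [-5.800e-01 -4.129e+01  4.020e+00 -1.765e+01 -1.200e-01  1.670e+00
  2.000e-02] [-0.26796659 -1.11204403 -0.04845309]
[ 0.5119499  -0.00314352  0.14346188] [ 5.21183674 -1.52649036  0.30778372] [-5.700e-01 -4.129e+01  4.020e+00 -1.765e+01 -1.200e-01  1.670e+00
  2.000e-02] [-0.24356996 -1.20352367 -0.01461072]
[ 0.5119467  -0.00314164  0.14346279] [ 4.21363109 -1.38728845  0.50962233] [-5.700e-01 -4.129e+01  4.020e+00 -1.765e+01 -1.200e-01  1.670e+00
  2.000e-02] [-0.26232885 -1.12419163 -0.02624355]
```

The vertical force is near zero, with about 5 N sideways, so I'll look before trusting this.

```bash
python3 - <<'E'
from h import *
s=r.grab_frame("scene");t=r.grab_frame("top")
a=cv2.resize(s["pixels"][200:320,270:400],(650,600),interpolation=cv2.INTER_CUBIC)
cv2.imwrite("pics/s2.png",a)
E
```

```text
(no output)
```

View pics/s2.png

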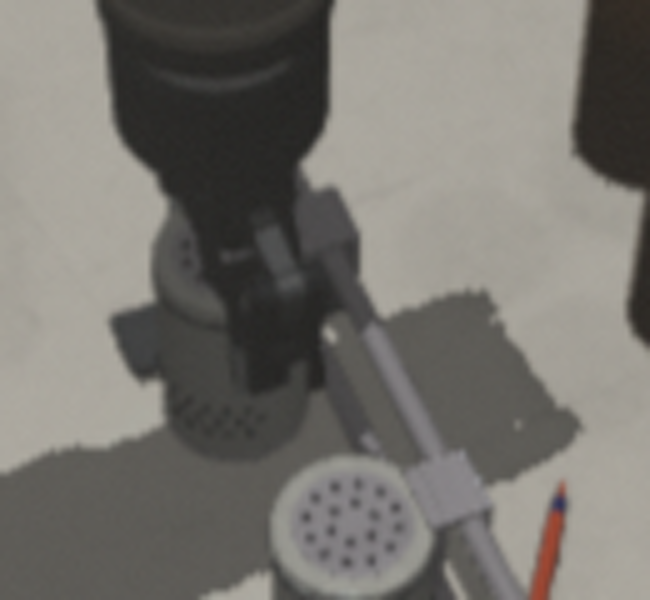

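The canister has visibly risen and hangs upright in the fingers, with its strap lifted off the bar near crop (325,230). The lip is being pulled against the bar, so I'll ease it 2 mm toward the rail and go up to 14 mm.

Request:
apply_moves([
  [[0,0,0,-0.0025,0,-0.0025,1],[0,0,0,-0.005,0,-0.0035,1],[0,0,0,-0.005,0,-0.0035,1],[0,0,0,-0.005,0,-0.0035,1],[0,0,0,-0.005,0,-0.0035,1],[0,0,0,-0.005,0,-0.0035,1]],
])

```text
clock: 5.15
tcp_pos: [0.512, -0.0033, 0.144]
orientation: [-0.291, -3.126, 0.0]
contact_force: [0.8, 0.5, -3.1]
grip_width: 0.0582
```

```bash
python3 - <<'E'
from h import *
for i in range(4):
    o=r.get_obs();print(o["tcp_pos"],o["contact_force"],o["tau"].round(2),o["moment"]);r.grab_frame("top")
E
```

```text
[ 0.51197892 -0.00334465  0.14397776] [ 0.80231817  0.50784547 -3.09212851] [ 6.000e-02 -4.349e+01  5.140e+00 -2.184e+01  3.000e-02  6.000e-02
 -0.000e+00] [0.03571782 0.01569963 0.01037643]
[ 0.51198689 -0.00336401  0.14399112] [-0.23282299 -0.65046612 -2.4987519 ] [-1.000e-02 -4.350e+01  5.090e+00 -2.201e+01  1.000e-02 -1.000e-02
  0.000e+00] [ 0.01797772 -0.01395982 -0.00269847]
[ 0.51207567 -0.00343     0.14402561] [ 0.10830779 -0.15696888 -2.59848059] [-3.000e-02 -4.350e+01  5.080e+00 -2.203e+01  0.000e+00 -1.000e-02
  0.000e+00] [0.0651809  0.01199353 0.04397104]
[ 0.51219486 -0.00347064  0.14410126] [-0.54771962  0.71006929 -2.10178854] [-2.000e-02 -4.349e+01  5.080e+00 -2.199e+01  1.000e-02 -0.000e+00
  0.000e+00] [ 0.01902204 -0.01598159 -0.08502152]
```

Left weighs about 0.3 kg (side force and moment now near zero), so it is light. I'll let it straight down.

Request:
apply_moves([
  [[0,0,0,0.002,0,0.008,1],[0,0,0,0.002,0,0.016,1],[0,0,0,0.002,0,0.024,1],[0,0,0,0.002,0,0.03,1],[0,0,0,0.002,0,0.033,1],[0,0,0,0.002,0,0.0335,1],[0,0,0,0.002,0,0.0335,1],[0,0,0,0.002,0,0.0335,1]],
])

```text
clock: 6.02
tcp_pos: [0.512, -0.0033, 0.131]
orientation: [-0.291, -3.128, -0.0]
contact_force: [-1.0, 0.3, -1.2]
grip_width: 0.0578
```

```bash
python3 - <<'E'
from h import *
for i in range(2):
    o=r.get_obs();print(o["tcp_pos"],o["contact_force"],o["moment"]);s=r.grab_frame("scene")
cv2.imwrite("pics/s3.png",cv2.resize(s["pixels"][200:320,270:400],(650,600),interpolation=cv2.INTER_CUBIC))
E
```

```text
[ 0.51201019 -0.0032695   0.13102934] [-1.02908812  0.28935778 -1.17677305] [-0.04671945  0.06731227  0.00043759]
[ 0.5120256  -0.00326232  0.13103754] [-0.33959031  0.04053909 -1.17059823] [-0.0236104   0.09897093 -0.00372081]
```

Request:
apply_moves([
  [[0,0,0,0,0,0.0015,1],[0,0,0,0,0,0.0015,1],[0,0,0,0,0,0.0015,-1],[0,0,0,0,0,0.0015,-1],[0,0,0,0,0,0.0015,-1],[0,0,0,0,0,0.0015,-1],[0,0,0,0,0,0.0015,-1],[0,0,0,0,0,0.0015,-1],[0,0,0,0,0,0.0015,-1],[0,0,0,0,0,-0.05,-1],[0,0,0,0,0,-0.12,-1],[0,0,0,0,0,-0.22,-1]],
])

```text
clock: 7.12
tcp_pos: [0.5101, -0.0034, 0.2177]
orientation: [-0.291, -3.123, 0.003]
contact_force: [1.0, 1.2, -0.1]
grip_width: 0.0856
```

```bash
python3 - <<'E'
from h import *
o=r.get_obs();print(o["tcp_pos"],o["orientation"],o["contact_force"],o["grip_width"]);s=r.grab_frame("scene")
cv2.imwrite("pics/s4.png",cv2.resize(s["pixels"][200:320,270:400],(650,600),interpolation=cv2.INTER_CUBIC))
E
```

```text
[ 0.51009969 -0.00341065  0.21773995] [-0.29077456 -3.12261176  0.00326131] [ 0.98131506  1.20247276 -0.06292264] 0.08559492142470544
```

View pics/s4.png

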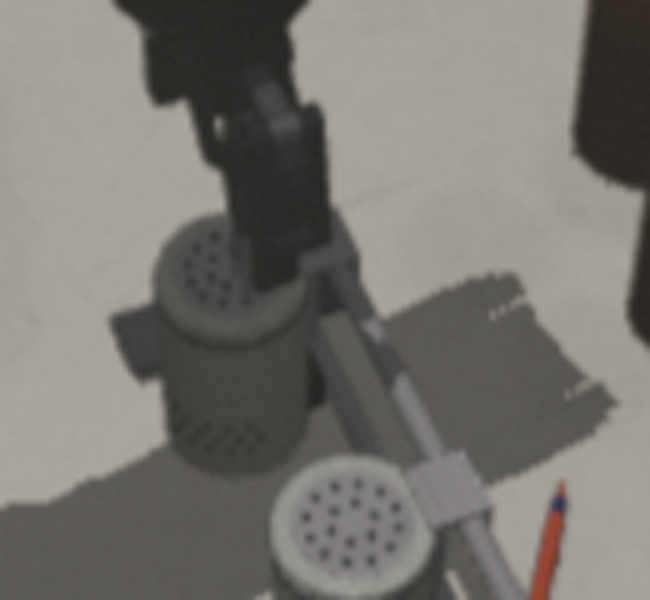

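The left canister is hanging properly again, with its strap over the bar near (330,255). On to the middle one.

Request:
apply_moves([
  [[0,0,0,-0.003,-0.1,0,-1],[0,0,0,-0.003,-0.2,0,-1],[0,0,0,-0.003,-0.296,0,-1],[0,0,0,-0.003,-0.296,0,-1],[0,0,0,-0.003,-0.296,0,-1],[0,0,0,-0.003,-0.296,0,-1],[0,0,0,-0.003,-0.296,0,-1],[0,0,0,-0.003,-0.296,0,-1]],
])

```text
clock: 7.83
tcp_pos: [0.4918, -0.1183, 0.2188]
orientation: [-0.287, -3.128, -0.001]
contact_force: [-0.1, 0.4, 0.6]
grip_width: 0.0853
```

```bash
python3 - <<'E'
from h import *
o=r.get_obs();print(o["tcp_pos"],o["orientation"],o["contact_force"])
t=r.grab_frame("top")
E
```

```text
[ 0.49179349 -0.1183264   0.21880204] [-2.87133481e-01 -3.12822530e+00 -5.47287780e-04] [-0.12350563  0.37109383  0.56855349]
```

Request:
apply_moves([
  [[0,0,0,0.004,-0.005,0.08,-1],[0,0,0,0.004,-0.005,0.15,-1],[0,0,0,0.004,-0.005,0.2,-1],[0,0,0,0.004,-0.005,0.22,-1],[0,0,0,0.004,-0.005,0.22,-1],[0,0,0,0.004,-0.005,0.22,1],[0,0,0,0.004,-0.005,0.22,1],[0,0,0,0.004,-0.005,0.22,1],[0,0,0,0.004,-0.005,0.22,1],[0,0,0,0.004,-0.005,0.22,1],[0,0,0,0.004,-0.005,0.22,1],[0,0,0,0.004,-0.005,0.22,1]],
])

```text
clock: 8.88
tcp_pos: [0.4906, -0.1212, 0.1325]
orientation: [0.29, 3.126, 0.002]
contact_force: [-0.7, 2.6, 7.0]
grip_width: 0.0581
```

Request:
apply_moves([
  [[0,0,0,-0.001,0,-0.01,1],[0,0,0,-0.003,0,-0.02,1],[0,0,0,-0.004,0,-0.03,1],[0,0,0,-0.004,0,-0.035,1],[0,0,0,-0.004,0,-0.035,1],[0,0,0,-0.004,0,-0.035,1],[0,0,0,-0.004,0,-0.035,1],[0,0,0,-0.004,0,-0.035,1],[0,0,0,-0.004,0,-0.035,1]],
])

```text
clock: 9.63
tcp_pos: [0.4907, -0.1218, 0.1447]
orientation: [-0.291, -3.127, -0.0]
contact_force: [-0.0, -0.2, -8.9]
grip_width: 0.0581
```

```bash
python3 - <<'E'
from h import *
for i in range(4):
    o=r.get_obs();print(o["tcp_pos"],o["contact_force"],o["moment"]);s=r.grab_frame("scene")
E
```

```text
[ 0.49065264 -0.12179232  0.14472054] [-0.01369812 -0.18680281 -8.8811644 ] [-0.00510267  0.02521671 -0.0305957 ]
[ 0.49071061 -0.12177176  0.14474262] [-0.22634933  0.03564121 -8.46574962] [ 0.02344175  0.03741812 -0.01553089]
[ 0.49075707 -0.12179642  0.14478607] [ 0.48732902 -0.23158695 -8.33227831] [ 0.00943157  0.01502868 -0.05219488]
[ 0.49081844 -0.12176959  0.14482126] [ 0.12567783 -0.19266293 -8.20560198] [-0.03396996  0.02655511 -0.02518321]
```

Middle weighs about 0.85 kg with no side load, so it is the soaked one. I'll lift it straight up 130 mm.

Request:
apply_moves([
  [[0,0,0,0,0,-0.02,1],[0,0,0,0,0,-0.05,1],[0,0,0,0,0,-0.09,1],[0,0,0,0,0,-0.13,1],[0,0,0,0,0,-0.17,1],[0,0,0,0,0,-0.21,1],[0,0,0,0,0,-0.25,1],[0,0,0,0,0,-0.28,1],[0,0,0,0,0,-0.305,1],[0,0,0,0,0,-0.32,1],[0,0,0,0,0,-0.325,1],[0,0,0,0,0,-0.325,1]],
])

```text
clock: 10.83
tcp_pos: [0.4909, -0.1218, 0.2752]
orientation: [0.291, 3.128, 0.0]
contact_force: [0.3, -0.1, -9.3]
grip_width: 0.0582
```

Request:
apply_moves([
  [[0,0,0,0,0,0,1],[0,0,0,0,0,0,1],[0,0,0,0,0,0,1],[0,0,0,0,0,0,1],[0,0,0,0,0,0,1],[0,0,0,0,0,0,1],[0,0,0,0,0,0,1],[0,0,0,0,0,0,1]],
])

```text
clock: 11.5
tcp_pos: [0.491, -0.1218, 0.2749]
orientation: [-0.291, -3.128, 0.0]
contact_force: [0.2, 0.2, -9.1]
grip_width: 0.058
```

```bash
python3 - <<'E'
from h import *
o=r.get_obs();print(o["clock"],o["tcp_pos"],o["orientation"],o["contact_force"],o["grip_width"],abs(o["qvel"]).max())
s=r.grab_frame("scene");t=r.grab_frame("top")
a=s["pixels"][170:450,240:500];b=t["pixels"][120:330,305:565]
cv2.imwrite("pics/f.png",np.hstack([cv2.resize(a,(400,430)),cv2.resize(b,(390,430))]))
E
```

```text
11.5 [ 0.49102576 -0.12181391  0.27493823] [-2.91241194e-01 -3.12795587e+00  4.00964806e-05] [ 0.229712    0.17557782 -9.12117965] 0.05802759982420848 0.0024820901669940615
```

View pics/f.png

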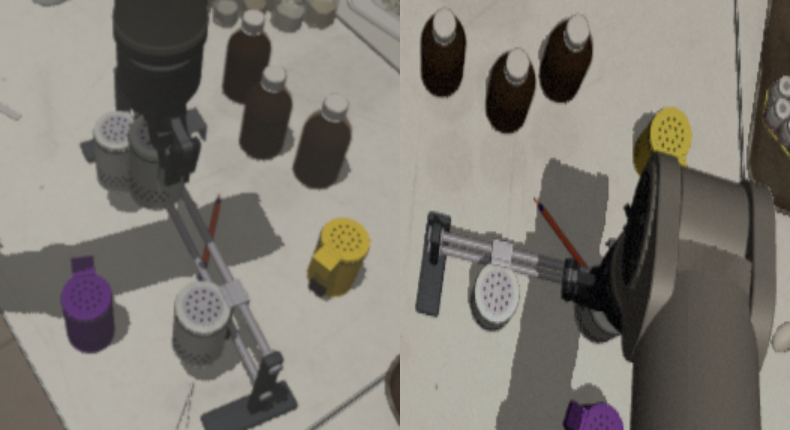

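The middle canister is held upright over the rail. Left and right still hang at left-crop (115,130) and (200,300), and the bottles and look-alikes are undisturbed. I'll check the underside height from its image edge at pixel (341,302), then hand in.

```bash
python3 - <<'E'
from h import *
s=r.grab_frame("scene");C=np.array([.491,-.122]);d=s["pose"][:2,3]-C;e=C+.029*d/np.linalg.norm(d)
o,v=ray(s,341,302);k=np.dot(e-o[:2],v[:2])/np.dot(v[:2],v[:2]);z=(o+k*v)[2];print("underside z",z,"exp .2025")
q=r.get_obs();print(q["contact_force"],abs(q["qvel"]).max())
if z>.175: print(r.hand_in())
E
```

```text
underside z 0.2189717880143286 exp .2025
[ 0.13226407  0.30720483 -8.49540767] 0.0014804101749714682
the job is handed in; nothing more can be done
None
```

The middle canister is the soaked one. I lifted it straight off the rail and handed the job in at about 12 s while holding it up, upright and still.

- **Hefting:** the left canister read about 0.3 kg once I cleared a side load from its strap lip pulling on the bar. I then let it back down onto the rail. The middle one read about 0.85 kg with no side load, which falls in the soaked range of 0.76 to 0.88 kg. I did not heft the right canister, since only one can weigh that much.
- **Final hold:** the tool was vertical, the grip was steady at 58 mm, and the load stayed at about 8.5 to 9 N with almost no motion.
- **Clearance:** the underside is at about 0.20 m going by the tool height, or 0.22 m from a rough image-edge reading. These differ by 16 mm, but both are well above the bar top at 0.158 m.
- **Surroundings:** the last pictures show the left and right canisters hanging properly and the bottles and look-alikes undisturbed. The jar was outside that last crop, and I only passed it near the start, above and well to one side.

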